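# Stroke the cassette lids shut

### The job

The six hinged lids of the sample cassette stand ajar. With the fingertips stroke lightly along the row in one unbroken pass, staying low over the lids from the first lid (at the square end, so that each lid is swept from its hinge towards its free edge) to the last (at the round-tongued end), until all six lie shut, then move clear. Grasp and lift nothing, do not press hard or shove the cassette along, and leave the vials, cup and carton where they are.

Things in the scene. Friction and masses are not known exactly. Their poses are not given: they have to be found in the camera images.
- cassette: Loose sample cassette, about 0.95 kg: steel foot plate 220 x 66 x 8 mm, grey well block 200 x 42 mm on it (top 30 mm above the bench), six white hinged lids in a row along its middle. Origin: centre of the underside. x: along the row from lid 1 to lid 6, z up. At the lid 6 end (+x) the plate goes on as a flat round tongue (radius 33 mm); the lid 1 end (-x) is cut square.
- lid1 (a joint): Opening angle of lid 1 (rad): 0 lies shut, grows as the free edge rises; starts at 0.35 to 0.55. Each lid is a wedge 31 mm wide, 27 mm long, hinged at its end nearer the cassette's lid 1 end, free edge towards the lid 6 end. Hinge line 34 mm above the bench, at cassette x = -90 mm for lid 1, 30 mm further on for each next.
- lid2 (a joint): Opening angle of lid 2 (rad): 0 lies shut, grows as the free edge rises; starts at 0.35 to 0.55. Built like lid 1. A shut lid's top slopes up from 35 mm above the bench at the hinge to 41 mm at the free edge.
- lid3 (a joint): Opening angle of lid 3 (rad): 0 lies shut, grows as the free edge rises; starts at 0.35 to 0.55. Built like lid 1. A light friction hinge (0.012 N m, some 0.5 N at the free edge) keeps each lid where it is left.
- lid4 (a joint): Opening angle of lid 4 (rad): 0 lies shut, grows as the free edge rises; starts at 0.35 to 0.55. Built like lid 1. Over a soft seal each lid can be pressed on to -0.08 (free edge 2 mm lower), where it meets a hard stop.
- lid5 (a joint): Opening angle of lid 5 (rad): 0 lies shut, grows as the free edge rises; starts at 0.35 to 0.55. Built like lid 1. Pushed from its free-edge side a lid opens further, up to 0.75.
- lid6 (a joint): Opening angle of lid 6 (rad): 0 lies shut, grows as the free edge rises; starts at 0.35 to 0.55. Built like lid 1. The last of the row, next to the round tongue.
- lid1_edge (a point): Point at the top of lid 1's free edge, mid-width; 41 mm above the bench when the lid is shut, about 49 to 54 mm when ajar as at the start.
- lid2_edge (a point): Point at the top of lid 2's free edge, mid-width; 41 mm above the bench when the lid is shut, about 49 to 54 mm when ajar as at the start.
- lid3_edge (a point): Point at the top of lid 3's free edge, mid-width; 41 mm above the bench when the lid is shut, about 49 to 54 mm when ajar as at the start.
- lid4_edge (a point): Point at the top of lid 4's free edge, mid-width; 41 mm above the bench when the lid is shut, about 49 to 54 mm when ajar as at the start.
- lid5_edge (a point): Point at the top of lid 5's free edge, mid-width; 41 mm above the bench when the lid is shut, about 49 to 54 mm when ajar as at the start.
- lid6_edge (a point): Point at the top of lid 6's free edge, mid-width; 41 mm above the bench when the lid is shut, about 49 to 54 mm when ajar as at the start.
- vial_a: Loose capped vial, 24 mm across, 50 mm tall, standing; origin at the centre of its underside. Leave alone.
- vial_b: Second loose vial like vial_a. Leave alone.
- cup: Loose open white sample cup, 44 mm across, 32 mm tall; origin at the centre of its underside. Leave alone.
- carton: Loose small white carton, 70 x 45 x 30 mm; origin at the centre of its underside. Leave alone.

How it is judged:
By the outcome, as a careful person would: the job done as asked, in the order asked, and still so for the second after the job is handed in, with the robot touching nothing.
It also fails if it takes over 40 s, if anything falls off the work surface, if the arm or the gripper's body presses on something with over 40 N, if the wrist force passes 120 N, or if a joint passes its speed limit or range.

### The arm

A 7-joint arm with a two-finger parallel gripper is mounted at the origin on the work surface. World frame = base frame: x ahead of the robot, y to its left, z up, the work surface at z = 0. Lengths are in m, angles in degrees, forces in N, time in s.
With the tool pointing down it reaches from about 0.425 to 0.875 m from the base axis. Payload 4.7 kg.
Tool frame: the origin (TCP) lies midway between the tips of the shut fingers; the grasp point (between the pads) lies 19 mm behind it; z points along the fingers, y is the direction in which the jaws open and shut (so a half turn about z gives the same grasp; the last joint's range is limited). The gripper opens to 87 mm and grips with 3 to 60 N. Pads are 19 mm wide; open, the fingers measure 117 mm over their backs; the gripper's body (75 mm by 190 mm) begins 51 mm behind the grasp point.
Start: joints at [67.386, 18.392, -4.016, 83.108, 1.295, 78.541, -3.26], TCP at [0.258, -0.596, 0.223] pointing down, gripper open.
Joint ranges: [-163.93, 163.93], [-17.29, 119.83], [-79.2, 71.16], [3.27, 140.29], [-89.18, 269.18], [5.43, 117.66], [-154.24, 154.24]. Speed limits (degrees/s): [147.25, 147.25, 180, 180, 180, 180, 180].

### API

Orientations are given as [roll, pitch, yaw] about the fixed x, y, z axes, in that order (R = Rz(yaw) Ry(pitch) Rx(roll)).
In Python, from cell import env gives the robot as it stands. The module is installed in compiled form; this text tells all that it offers.
- The arm moves only by the tool servo_tool, never from a script. Its argument "plan" is a list of rows, each a list of 3 entries, a list of its own where there are three numbers: the opening, from 0 (shut) to 1 (fully open), then the shift along the tool's x, y, z in cm, then the turn, a rotation vector about the tool's x, y, z in degrees. A call has 1 to 20 rows; each row shifts and turns the pose as measured when the row begins, along the tool's axes as they then stand; what a row does not reach is not made up. A row lasts 1/12 s, in which the tool goes at most 41.7 mm and 7.16 degrees, less where a joint would pass 70% of its speed; a pose out of reach is approached as far as the arm can. A call is refused whole if a number of a shift passes 4.17 or a number of a turn 7.16, either way. A call with a gripper value outside its range is refused whole. The fingers move at their own pace and stop on an object; "force" is the grip in N (left out, the last holds). Time passes only in rows, so rows that do not move let the fingers close. It gives the time, the measured TCP pose, the force and the opening at its end, in the units of the state.
- env.get_obs(): the state, without advancing time (a new reading comes with each control period).
- env.read_camera(name): name is "scene" or "top" or "wrist"; returns a dict with "image" (420x560x3 uint8, blue, green, red), "fx", "fy", "cx", "cy" (pixels), "k1" (the pictures are not rectified: a ray, as slopes to the right and down, at radius r is drawn at 1 + k1 r^2 times it, then the intrinsics apply), "rvec" (rotation vector, rad) and "tvec" (3), from world to camera coordinates, as OpenCV has them; the wrist camera has in their place "T_tool_cam" (4x4, takes a point from camera to tool coordinates, whose origin is the TCP and whose axes are the flange's). Camera axes: x right, y down, z forward; pixel columns grow to the right and rows downward; lengths in m; the calibration is good to about 2 mm. A picture is of the moment at which its call begins: read the wrist's pose just before it. There is no depth.
- env.sign_off(): hands the job in, once; it reports no verdict.
The state is a dict: "time_s": time; "qpos": joint angles; "joint_velocities": joint speeds; "effort": joint torques, N m; "tool_pos": TCP position; "tool_rot": TCP orientation; "force": force on the tool from outside, world axes, zero at the start; "wrist_torque": the same for the moment, N m; "grip_width": finger opening in m.
Only numpy, scipy, OpenCV 4.12 (cv2) and the standard library are available. Lean on these libraries where they do the work, as an engineer would, in place of code of your own. Each camera call takes 0.05 s, during which the arm holds its last target. There are 200 camera calls.

## Working session

There is one attempt and no reset: what is moved stays moved. The work goes in short steps, Python scripts to look and compute and a tool call to move; the robot and the scene stay as the last step left them, time stands still between calls to the robot, and variables do not carry over. Pictures are saved under pics/ and viewed, about 8 in all and at most 12, crops included, and the job is handed in when it is done.

Besides the shell and the picture viewer there is one more tool, called after "Request:" as name([rows], argument=value, ...), one row to a line, values as JSON. servo_tool: Moves the arm, as the interface text tells. Its arguments: {"type":"object","properties":{"plan":{"type":"array"},"force":{"type":"number"}},"required":["plan"]}

```bash
mkdir -p pics
python3 - <<'E'
from cell import env
import cv2,numpy as np
o=env.get_obs();print({k:np.round(v,3) for k,v in o.items()})
for n in("top","scene"):
    c=env.read_camera(n);cv2.imwrite(f"pics/{n}0.png",c["image"]);print({k:v for k,v in c.items() if k!="image"})
E
```

```text
{'time_s': np.float64(0.0), 'qpos': array([67.387, 18.44 , -4.017, 83.174,  1.297, 78.541, -3.26 ]), 'joint_velocities': array([ 0.002, -0.052, -0.075,  0.036,  0.078,  0.007, -0.107]), 'effort': array([ 1.0000e-03, -4.9129e+01, -4.0300e-01, -3.1253e+01, -6.4000e-02,
        4.3000e-02,  0.0000e+00]), 'tool_pos': array([ 0.258, -0.596,  0.221]), 'tool_rot': array([-1.79891e+02,  7.00000e-03,  2.34240e+01]), 'force': array([ 0.489, -0.449, -0.08 ]), 'wrist_torque': array([0.021, 0.072, 0.019]), 'grip_width': np.float64(0.087)}
{'fx': 477.9191754539636, 'fy': 477.9191754539636, 'cx': 277.59979262393284, 'cy': 206.51665870256988, 'k1': -0.10809297730231515, 'rvec': array([ 2.19696379, -2.02548997,  0.20648137]), 'tvec': array([0.00897873, 0.58967288, 0.59492249])}
{'fx': 453.92511937354345, 'fy': 453.92511937354345, 'cx': 280.935622174313, 'cy': 212.11387297867728, 'k1': -0.0162180210114857, 'rvec': array([ 1.91312488,  1.83981357, -0.58455548]), 'tvec': array([-0.03847766, -0.42170399,  1.03159684])}
```

View pics/top0.png

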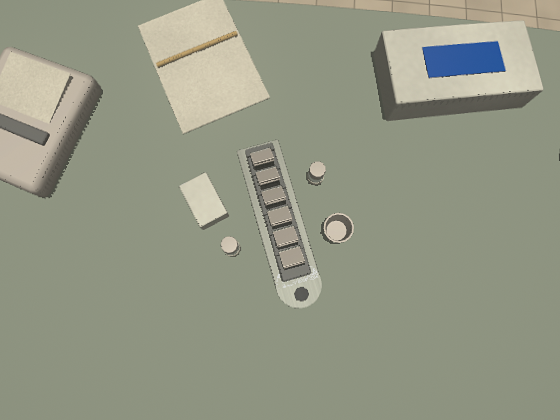

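View pics/scene0.png

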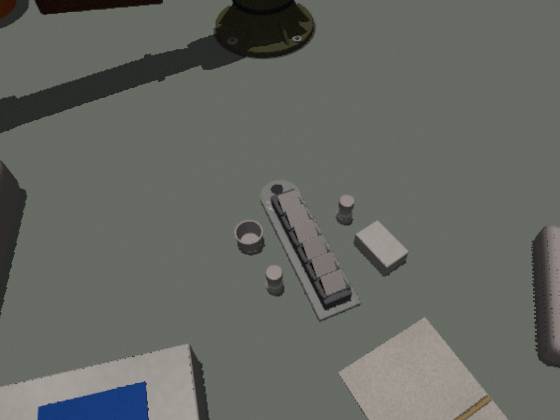

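Top view: the cassette runs from its square end (~(258,147) px, lid 1) to its round tongue (~(300,295)). The vials are at (230,245) and (317,170), the cup at (338,228) and the carton at (204,200). The scene view agrees, with the tongue towards the robot base. Next I measure.

```bash
cat > h.py <<'E'
import cv2,numpy as np
def ray(c,px,z):
    px=np.array(px,float).reshape(-1,2);d=(px-[c["cx"],c["cy"]])/[c["fx"],c["fy"]]
    u=d.copy()
    for _ in range(20): u=d/(1+c["k1"]*(u**2).sum(1,keepdims=True))
    R=cv2.Rodrigues(np.array(c["rvec"]))[0];C=-R.T@c["tvec"]
    w=np.c_[u,np.ones(len(u))]@R
    return C+w*((z-C[2])/w[:,2:])
def proj(c,P):
    R=cv2.Rodrigues(np.array(c["rvec"]))[0];q=np.array(P)@R.T+c["tvec"];u=q[:,:2]/q[:,2:]
    return u*(1+c["k1"]*(u**2).sum(1,keepdims=True))*[c["fx"],c["fy"]]+[c["cx"],c["cy"]]
E
python3 - <<'E'
from cell import env
from h import *
c=env.read_camera("top");im=c["image"]
hsv=cv2.cvtColor(im,cv2.COLOR_BGR2HSV)
# lids: pinkish white -> red >= green
d=im.astype(int)
for p in [(262,157),(244,175),(204,200),(150,200),(300,275),(230,245)]: print(p,im[p[1],p[0]])
m=((d[...,2]>d[...,1]+5)&(d[...,2]>110)).astype(np.uint8)
for name,mm in(("lid",m),):
    n,l,s,ce=cv2.connectedComponentsWithStats(mm)
    for i in range(1,n):
        if 25<s[i,4]<3000 and 130<ce[i,1]<320 and 160<ce[i,0]<380:
            print(name,s[i],ce[i].round(1),ray(c,ce[i],.045).round(4))
pl=[(238,152),(278,141),(301,294),(304,307)]
print(ray(c,pl,.008).round(4))
print("objs z.05 vials, cup .032, carton .03",ray(c,[(230,243),(317,168)],.05).round(3),ray(c,[(338,226)],.032).round(3),ray(c,[(180,185),(207,174),(226,212),(203,227)],.03).round(3))
cv2.imwrite("pics/top_crop.png",cv2.resize(im[130:320,170:370],None,fx=3.1,fy=3.1,interpolation=cv2.INTER_CUBIC))
E
```

```text
(262, 157) [139 152 161]
(244, 175) [134 148 149]
(204, 200) [188 210 214]
(150, 200) [131 150 144]
(300, 275) [58 64 62]
(230, 245) [179 198 208]
lid [250 148  24  18 251] [261.7 156.3] [[0.6613 0.0856 0.045 ]]
lid [310 162  16  15 188] [317.3 168.8] [[0.6492 0.0051 0.045 ]]
lid [256 167  24  18 256] [267.4 175.4] [[0.6337 0.0751 0.045 ]]
lid [261 187  25  18 288] [273.2 195.3] [[0.6055 0.0644 0.045 ]]
lid [267 206  25  20 307] [279.3 215.6] [[0.5773 0.0535 0.045 ]]
lid [324 213  30  30 484] [336.8 229. ] [[ 0.5649 -0.0276  0.045 ]]
lid [273 226  25  21 344] [285.3 236.2] [[0.549 0.043 0.045]]
lid [221 237  17  16 211] [228.7 244.3] [[0.5315 0.1199 0.045 ]]
lid [279 247  26  21 359] [291.5 257.1] [[0.5209 0.0323 0.045 ]]
[[0.6767 0.1242 0.008 ]
 [0.6991 0.0651 0.008 ]
 [0.4728 0.0138 0.008 ]
 [0.4548 0.0082 0.008 ]]
objs z.05 vials, cup .032, carton .03 [[0.533 0.118 0.05 ]
 [0.649 0.006 0.05 ]] [[ 0.571 -0.031  0.032]] [[0.613 0.201 0.03 ]
 [0.633 0.164 0.03 ]
 [0.579 0.13  0.03 ]
 [0.555 0.161 0.03 ]]
```

View pics/top_crop.png

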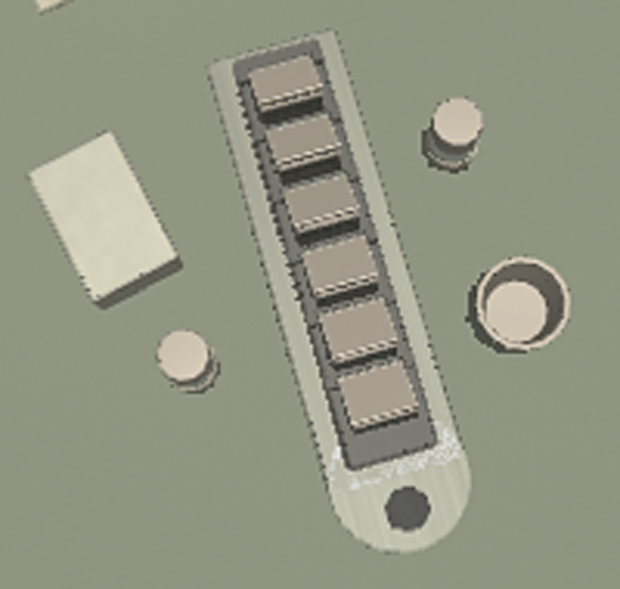

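Crop: six ajar lids run from (285,82) to (378,395), with the hinges towards the square end. The fit from these numbers:

- **Origin:** about (0.587, 0.057).
- **Row direction:** about −(cos 20.6°, sin 20.6°), which is nearly the tool's −x.
- **Fit check:** the lid 1 to lid 6 distance is 150.2 mm, against 150 mm nominal.

Now I approach high with the fingers shut.

Request:
servo_tool([
  [0,[2,-1.4,0],[0,0,0]],
  [0,[3.3,-2.3,0],[0,0,0]],
  [0,[3.3,-2.3,0],[0,0,0]],
  [0,[3.3,-2.3,0],[0,0,0]],
  [0,[3.3,-2.3,0],[0,0,0]],
  [0,[3.3,-2.3,0],[0,0,0]],
  [0,[3.3,-2.3,0],[0,0,0]],
  [0,[3.3,-2.3,0],[0,0,0]],
  [0,[3.3,-2.3,0],[0,0,0]],
  [0,[3.3,-2.3,0],[0,0,0]],
  [0,[3.3,-2.3,0],[0,0,0]],
  [0,[3.3,-2.3,0],[0,0,0]],
  [0,[3.3,-2.3,0],[0,0,0]],
  [0,[3.3,-2.3,0],[0,0,0]],
  [0,[3.3,-2.3,0],[0,0,0]],
  [0,[3.3,-2.3,0],[0,0,0]],
], force=10)

```text
time_s: 1.48
tool_pos: [0.5932, -0.0549, 0.2137]
tool_rot: [-179.9, 0.6, 22.0]
force: [1.1, 0.0, -1.2]
grip_width: 0.0007
```

Request:
servo_tool([
  [0,[3,-2.1,0],[0,0,0]],
  [0,[3,-2.1,0],[0,0,0]],
  [0,[3,-2.1,0],[0,0,0]],
  [0,[3,-2.1,0],[0,0,0]],
  [0,[2,-1.4,0],[0,0,0]],
  [0,[1,-0.6,0],[0,0,1.4]],
  [0,[0,0,0],[0,0,0]],
  [0,[0,0,0],[0,0,0]],
  [0,[0,0,0],[0,0,0]],
])

```text
time_s: 2.23
tool_pos: [0.6964, 0.1189, 0.2065]
tool_rot: [-179.4, 0.8, 21.4]
force: [0.2, 0.4, -0.3]
grip_width: 0.0005
```

Run:
```python
from cell import env
from h import *
from scipy.spatial.transform import Rotation as Ro
o=env.get_obs();c=env.read_camera("wrist");print(o["tool_pos"],o["tool_rot"],o["force"])
T=c["T_tool_cam"];Rw=Ro.from_euler("xyz",o["tool_rot"],degrees=True).as_matrix()
Rc=Rw@T[:3,:3];tc=Rw@T[:3,3]+o["tool_pos"]
c["rvec"]=cv2.Rodrigues(Rc.T)[0].ravel();c["tvec"]=-Rc.T@tc
im=c["image"].copy()
d=np.array([-.936,-.352,0]);O=np.array([.587,.057,0]);n=np.array([.352,-.936,0])
for x in (-.11,.0,.11):
  for y in(-.033,.033):
    p=proj(c,[O+d*x+n*y+[0,0,.008]])[0]
    if np.all(abs(p)<2000): cv2.circle(im,tuple(int(v) for v in p),4,(0,0,255),1); print(x,y,p.round(1))
cv2.imwrite("pics/w1.png",im)
print(tc)
import pickle;pickle.dump(c,open("w1.pkl","wb"))
```

```text
[0.69640268 0.11885885 0.20650826] [-179.39199507    0.80107794   21.35335623] [ 0.24491746  0.37692432 -0.29932756]
-0.11 -0.033 [272.1 200.1]
-0.11 0.033 [328.4 201. ]
0.0 -0.033 [271.7 283.9]
0.0 0.033 [323.5 284.8]
0.11 -0.033 [271.4 355. ]
0.11 0.033 [319.3 355.9]
[0.76867204 0.14504069 0.36688712]
```

View pics/w1.png

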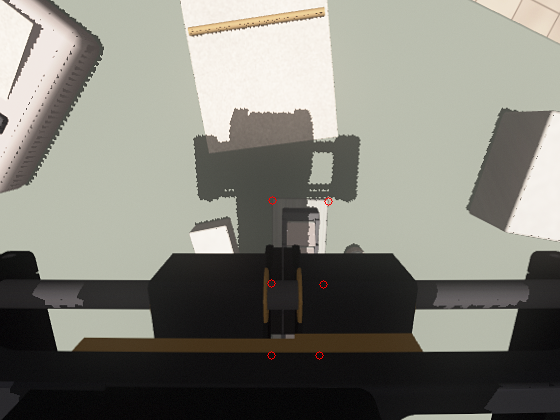

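The projected square-end corners land on the seen ones at (272,200) and (328,201), so the pose is confirmed. Now I centre and descend short of the row.

Request:
servo_tool([
  [0,[0,1.0,2.5],[-0.6,0.8,0.8]],
  [0,[0,0.9,3.5],[0,0,0]],
  [0,[0,0,3.5],[0,0,0]],
  [0,[0,0,2.5],[0,0,0]],
  [0,[0,0,0.5],[0,0,0]],
  [0,[0,0,-0.1],[0,0,0]],
  [0,[0,0,-0.1],[0,0,0]],
])

```text
time_s: 2.87
tool_pos: [0.7041, 0.0859, 0.0852]
tool_rot: [179.4, -0.3, 19.7]
force: [0.7, -0.1, 0.6]
grip_width: 0.0003
```

Request:
servo_tool([
  [0,[0,0,-0.1],[0,0,0]],
  [0,[0,0,-0.1],[0,0,0]],
  [0,[0,0,-0.1],[0,0,0]],
])

```text
time_s: 3.12
tool_pos: [0.7067, 0.0851, 0.0943]
tool_rot: [179.3, -0.7, 19.6]
force: [0.0, -0.1, 0.1]
grip_width: 0.0006
```

Request:
servo_tool([
  [0,[0,0,0],[0,0,0]],
])

```text
time_s: 3.2
tool_pos: [0.7078, 0.0855, 0.0964]
tool_rot: [179.3, -0.9, 19.6]
force: [-0.7, -0.7, 1.7]
grip_width: 0.0003
```

Request:
servo_tool([
  [0,[0,0,0],[0,0,0]],
  [0,[0,0,0],[0,0,0]],
])

```text
time_s: 3.37
tool_pos: [0.7091, 0.0863, 0.0989]
tool_rot: [179.2, -1.1, 19.7]
force: [1.6, 0.1, 0.1]
grip_width: 0.0007
```

Request:
servo_tool([
  [0,[0,-0.8,0],[0,0,0]],
])

```text
time_s: 3.45
tool_pos: [0.7072, 0.0917, 0.0992]
tool_rot: [179.1, -1.1, 19.5]
force: [0.5, -1.0, 0.9]
grip_width: 0.0003
```

Request:
servo_tool([
  [0,[0,0,0],[0,0,0]],
])

```text
time_s: 3.53
tool_pos: [0.7065, 0.0949, 0.0995]
tool_rot: [179.2, -1.2, 19.7]
force: [-1.2, 2.6, 0.2]
grip_width: -0.0
```

Request:
servo_tool([
  [0,[0,0,0],[0,0,0]],
])

```text
time_s: 3.62
tool_pos: [0.7064, 0.0952, 0.0995]
tool_rot: [179.2, -1.2, 19.7]
force: [0.2, -0.4, 0.3]
grip_width: 0.0007
```

Request:
servo_tool([
  [0,[0,0,0],[0,0,0]],
])

```text
time_s: 3.7
tool_pos: [0.7061, 0.096, 0.0994]
tool_rot: [179.2, -1.1, 19.8]
force: [0.0, 0.1, -0.7]
grip_width: 0.0006
```

Request:
servo_tool([
  [0,[0,-0.4,1.6],[0.6,-0.8,-0.7]],
  [0,[0,0,1.0],[0,0,0]],
  [0,[0,0,0],[0,0,0]],
  [0,[0,0,0],[0,0,0]],
  [0,[0,0,0],[0,0,0]],
])

```text
time_s: 4.12
tool_pos: [0.705, 0.0997, 0.0722]
tool_rot: [179.8, -0.3, 20.5]
force: [0.7, 0.7, 0.3]
grip_width: 0.0002
```

Request:
servo_tool([
  [0,[0,-0.1,1.6],[0.1,-0.3,0]],
  [0,[0,0,1.0],[0,0,0]],
  [0,[0,0,0],[0,0,0]],
  [0,[0,0,0],[0,0,0]],
  [0,[0,0,0],[0,0,0]],
  [0,[0,0,0],[0,0,0]],
])

```text
time_s: 4.62
tool_pos: [0.7049, 0.1, 0.0439]
tool_rot: [179.9, -0.0, 20.4]
force: [-0.1, 0.6, 1.4]
grip_width: 0.0007
```

Request:
servo_tool([
  [0,[-0.3,0.1,0.3],[0,0,-0.1]],
  [0,[-0.4,0,0],[0,0,0]],
  [0,[-0.4,0,0],[0,0,0]],
])

```text
time_s: 4.87
tool_pos: [0.6954, 0.0955, 0.0415]
tool_rot: [179.9, -0.1, 20.5]
force: [-0.2, 0.1, 0.3]
grip_width: 0.0003
```

Request:
servo_tool([
  [0,[-0.4,-0.1,0.1],[0,0,0]],
  [0,[-0.4,0,0],[0,0,0]],
  [0,[-0.4,0,0],[0,0,0]],
])

```text
time_s: 5.12
tool_pos: [0.6825, 0.0915, 0.041]
tool_rot: [179.9, -0.1, 20.5]
force: [-0.1, -0.1, -0.1]
grip_width: 0.0003
```

Request:
servo_tool([
  [0,[-0.4,0,0.1],[0,0,0]],
  [0,[-0.4,0,0],[0,0,0]],
  [0,[-0.4,0,0],[0,0,0]],
  [0,[-0.4,0,0],[0,0,0]],
])

```text
time_s: 5.45
tool_pos: [0.6672, 0.0857, 0.0413]
tool_rot: [179.8, -0.4, 20.5]
force: [0.5, -0.2, 0.6]
grip_width: 0.0004
```

Request:
servo_tool([
  [0,[-0.4,0,0.1],[0.1,-0.3,0]],
  [0,[-0.4,0,0.05],[0,0,0]],
  [0,[-0.4,0,0.05],[0,-0.1,0]],
  [0,[-0.4,0,0.05],[0,0,0]],
])

```text
time_s: 5.78
tool_pos: [0.6513, 0.0797, 0.0391]
tool_rot: [179.9, -0.0, 20.5]
force: [3.4, 1.3, 2.8]
grip_width: 0.0006
```

Request:
servo_tool([
  [0,[-0.4,0,-0.05],[0,0,0]],
  [0,[-0.4,0,0],[0,0,0]],
  [0,[-0.4,0,0],[0,0,0]],
])

```text
time_s: 6.03
tool_pos: [0.6396, 0.0754, 0.0401]
tool_rot: [179.9, -0.1, 20.5]
force: [0.9, -0.2, 0.4]
grip_width: 0.0007
```

Request:
servo_tool([
  [0,[-0.4,0,0.02],[0,-0.1,0]],
  [0,[-0.4,0,0.02],[0,0,0]],
  [0,[-0.4,0,0.02],[0,-0.1,0]],
])

```text
time_s: 6.28
tool_pos: [0.6262, 0.0704, 0.039]
tool_rot: [179.9, 0.2, 20.5]
force: [1.4, 1.0, 1.6]
grip_width: 0.0003
```

Request:
servo_tool([
  [0,[-0.4,0,-0.05],[0,0.1,0]],
  [0,[-0.4,0,0],[0,0,0]],
  [0,[-0.4,0,0],[0,0,0]],
])

```text
time_s: 6.53
tool_pos: [0.6146, 0.0661, 0.04]
tool_rot: [179.9, -0.0, 20.5]
force: [-0.0, 0.1, 0.8]
grip_width: 0.0006
```

Request:
servo_tool([
  [0,[-0.4,0,0],[0,0,0]],
  [0,[-0.4,0,0],[0,0,0]],
  [0,[-0.4,0,0],[0,0,0]],
])

```text
time_s: 6.78
tool_pos: [0.6012, 0.0611, 0.0396]
tool_rot: [179.9, 0.1, 20.5]
force: [1.3, 1.0, 0.8]
grip_width: 0.0007
```

Request:
servo_tool([
  [0,[-0.4,0,-0.02],[0,0,0]],
  [0,[-0.4,0,0],[0,0,0]],
  [0,[-0.4,0,0],[0,0,0]],
])

```text
time_s: 7.03
tool_pos: [0.5889, 0.0565, 0.0398]
tool_rot: [179.9, 0.1, 20.5]
force: [1.0, -0.4, 0.3]
grip_width: 0.0004
```

Run:
```python
from cell import env
from h import *
c=env.read_camera("wrist");t=env.read_camera("top")
cv2.imwrite("pics/mid.png",np.hstack([c["image"][150:400,150:430],t["image"][100:350,150:430]]))
```

```text
(no output)
```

View pics/mid.png

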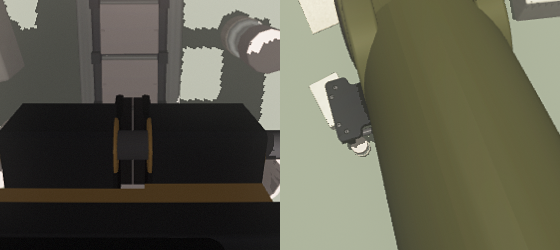

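Left half: lids 1 and 2 behind the fingers look flush, at (128,80) and (128,25), with the fingers about centred on the row. Right half: the arm hides the row from the top camera. I continue the pass.

Request:
servo_tool([
  [0,[-0.4,0,0],[0,0,0]],
  [0,[-0.4,0,0],[0,0,0]],
  [0,[-0.4,0,0],[0,0,0]],
])

```text
time_s: 7.38
tool_pos: [0.5766, 0.0519, 0.0397]
tool_rot: [179.9, 0.1, 20.5]
force: [0.5, 0.5, -0.5]
grip_width: 0.0008
```

Request:
servo_tool([
  [0,[-0.4,0,-0.02],[0,0,0]],
  [0,[-0.4,0,0],[0,0,0]],
  [0,[-0.4,0,0],[0,0,0]],
])

```text
time_s: 7.63
tool_pos: [0.5639, 0.0473, 0.0397]
tool_rot: [179.9, 0.2, 20.5]
force: [2.1, 0.2, 1.7]
grip_width: 0.0004
```

Request:
servo_tool([
  [0,[-0.4,0,0],[0,0,0]],
  [0,[-0.4,0,0],[0,0,0]],
  [0,[-0.4,0,0],[0,0,0]],
])

```text
time_s: 7.88
tool_pos: [0.5518, 0.0427, 0.0401]
tool_rot: [179.9, 0.1, 20.5]
force: [-0.1, 0.2, 0.7]
grip_width: 0.0004
```

Request:
servo_tool([
  [0,[-0.4,0,0.01],[0,0,0]],
  [0,[-0.4,0,0],[0,0,0]],
  [0,[-0.4,0,0],[0,0,0]],
])

```text
time_s: 8.13
tool_pos: [0.5386, 0.0378, 0.0398]
tool_rot: [179.9, 0.2, 20.5]
force: [0.3, 0.1, 1.0]
grip_width: 0.0004
```

Request:
servo_tool([
  [0,[-0.4,0,0],[0,0,0]],
  [0,[-0.4,0,0],[0,0,0]],
  [0,[-0.4,0,0],[0,0,0]],
])

```text
time_s: 8.38
tool_pos: [0.5268, 0.0333, 0.0401]
tool_rot: [179.9, 0.1, 20.5]
force: [1.5, 0.6, 0.8]
grip_width: 0.0004
```

Request:
servo_tool([
  [0,[-0.4,0,0],[0,0,0]],
  [0,[-0.4,0,0],[0,0,0]],
  [0,[-0.4,0,0],[0,0,0]],
])

```text
time_s: 8.63
tool_pos: [0.5138, 0.0285, 0.04]
tool_rot: [179.9, 0.2, 20.5]
force: [-0.1, 0.3, 0.6]
grip_width: 0.0003
```

Request:
servo_tool([
  [0,[-0.4,0,0],[0,0,0]],
  [0,[-0.4,0,0],[0,0,0]],
  [0,[-0.4,0,0],[0,0,0]],
])

```text
time_s: 8.88
tool_pos: [0.5007, 0.0237, 0.0397]
tool_rot: [179.9, 0.2, 20.5]
force: [-0.2, 0.3, 0.1]
grip_width: 0.0006
```

Request:
servo_tool([
  [0,[-0.4,0,0],[0,0,0]],
  [0,[-0.4,0,0],[0,0,0]],
  [0,[-0.4,0,0],[0,0,0]],
])

```text
time_s: 9.13
tool_pos: [0.4877, 0.0189, 0.0395]
tool_rot: [179.9, 0.3, 20.5]
force: [0.2, -0.7, -0.6]
grip_width: 0.0005
```

Request:
servo_tool([
  [0,[-0.4,0,0],[0,0,0]],
  [0,[-0.4,0,0],[0,0,0]],
])

```text
time_s: 9.3
tool_pos: [0.4791, 0.0157, 0.0394]
tool_rot: [179.9, 0.3, 20.5]
force: [-0.1, -0.1, -1.4]
grip_width: 0.0004
```

The pass is complete (tip centre at cassette x ≈ +0.115). I move clear, up and then aside.

Request:
servo_tool([
  [0,[-0.3,0,-1],[0,0,0]],
  [0,[0,0,-3],[0,0,0]],
  [0,[0,0,-3.5],[0,0,0]],
  [0,[0,0,-3.5],[0,0,0]],
  [0,[0,0,-3.5],[0,0,0]],
  [0,[0,1,-3],[0,0,0]],
  [0,[0,3,0],[0,0,0]],
  [0,[0,4,0],[0,0,0]],
  [0,[0,4,0],[0,0,0]],
  [0,[0,4,0],[0,0,0]],
  [0,[0,4,0],[0,0,0]],
  [0,[0,4,0],[0,0,0]],
  [0,[0,4,0],[0,0,0]],
  [0,[0,3,0],[0,0,0]],
  [0,[0,1,0],[0,0,0]],
  [0,[0,0,0],[0,0,0]],
  [0,[0,0,0],[0,0,0]],
  [0,[0,0,0],[0,0,0]],
])

```text
time_s: 10.8
tool_pos: [0.592, -0.2922, 0.2389]
tool_rot: [179.5, -0.2, 21.3]
force: [-0.1, 0.7, -0.8]
grip_width: 0.0005
```

Run:
```python
from cell import env
from h import *
t=env.read_camera("top");s=env.read_camera("scene")
a=cv2.resize(t["image"][130:320,170:370],(400,380),interpolation=cv2.INTER_CUBIC)
b=cv2.resize(s["image"][165:325,220:420],(400,320),interpolation=cv2.INTER_CUBIC)
b=cv2.copyMakeBorder(b,0,60,0,0,cv2.BORDER_CONSTANT)
cv2.imwrite("pics/end.png",np.hstack([a,b]))
```

```text
(no output)
```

View pics/end.png

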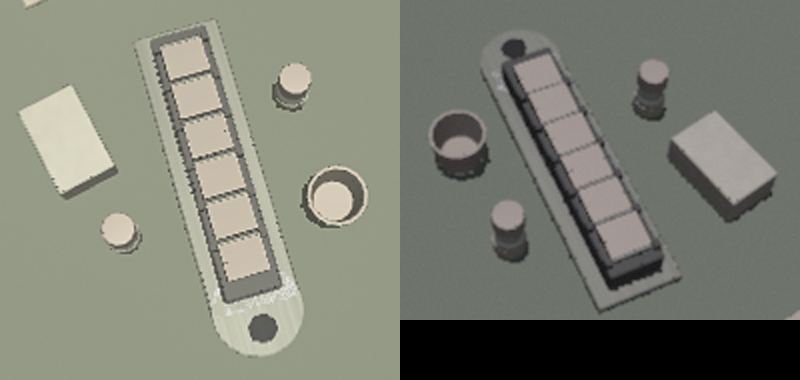

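Both views show six even, shut lids. Top half: (185,58) to (245,258). The neighbouring objects and the cassette corners have not moved. One numeric check next: lid shading and spacing, which both change with lid angle, and how far the objects shifted.

Run:
```python
from cell import env
from h import *
c=env.read_camera("top");im=c["image"];d=im.astype(int);o=cv2.imread("pics/top0.png").astype(int)
for n_,q in(("before",o),("now",d)):
    m=((q[...,2]>q[...,1]+5)&(q[...,2]>110)).astype(np.uint8)
    n,l,s,ce=cv2.connectedComponentsWithStats(m)
    for i in range(1,n):
        if 25<s[i,4]<3000 and 130<ce[i,1]<320 and 160<ce[i,0]<380: print(n_,s[i,4],ce[i].round(1),np.median(q[l==i],0))
P=np.array([.587,.057,0]);u=np.array([-.936,-.352,0])
print("predicted shut centroids",proj(c,[P+u*(-.09+.03*i+.0135)+[0,0,.038] for i in range(6)]).round(1).tolist())
df=cv2.absdiff(im,o.astype(np.uint8)).max(2)>25
df[:, :]&=True; ys,xs=np.nonzero(df[130:320,170:370]); print("diff bbox",xs.min()+170,xs.max()+170,ys.min()+130,ys.max()+130,len(xs))
print(env.get_obs()["time_s"],env.get_obs()["joint_velocities"].round(1))
```

```text
before 246 [261.6 156.2] [138. 152. 161.]
before 187 [317.2 168.9] [173. 190. 201.]
before 256 [267.4 175.5] [136. 150. 158.]
before 287 [273.2 195.3] [137. 150. 158.]
before 308 [279.3 215.6] [141. 155. 164.]
before 486 [336.8 229. ] [179. 197. 208.]
before 343 [285.3 236.2] [143. 157. 166.]
before 212 [228.8 244.3] [178. 196. 207.]
before 360 [291.4 257.1] [144. 159. 168.]
now 349 [262.3 159. ] [171. 189. 199.]
now 190 [317.2 168.9] [179. 197. 208.]
now 358 [268.  178.2] [172. 190. 200.]
now 367 [273.8 197.7] [172. 190. 200.]
now 380 [279.6 217.7] [173. 190. 201.]
now 487 [336.7 229. ] [185. 204. 214.]
now 387 [285.6 237.8] [173. 191. 202.]
now 214 [228.8 244.3] [184. 202. 214.]
now 399 [291.7 258.4] [175. 192. 203.]
predicted shut centroids [[262.8, 159.6], [268.5, 178.9], [274.2, 198.6], [280.0, 218.6], [286.0, 238.9], [292.0, 259.6]]
diff bbox 250 304 148 279 2238
10.95 [-0.   0.   0.2 -0.1  0.2 -0.2  0. ]
```

All lids have equal shading and match the predicted shut positions. Neither the neighbouring objects nor the cassette moved, so I hand the job in.

```bash
python3 -c "
from cell import env
print(env.sign_off())"
```

```text
the job is handed in; nothing more can be done
None
```

All six lids now look shut. I closed the fingers and made one low pass from lid 1 to lid 6, with the tips about 39–41 mm above the bench. Force readings between steps were at most about 5 N. The arm then rose and moved aside, and I handed the job in at about 11 s.

- **Lids:** in the last top image all six have equal shading and sit within about 1.3 px of where shut lids should appear. The lid angles were judged from the images, not measured directly.
- **Everything else:** both vials and the cup stayed within 0.1 px. The only image change around the cassette was along the lid row, so the carton and the cassette plate did not visibly move.
- **Deviations:** early in the approach the arm overshot sideways by about 16 mm, in free air, and I corrected it before the pass. The pass was commanded in short steps, with one camera check of about 0.1 s partway, when the arm held its position on the lids. No check failed or disagreed.

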